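Lock off the drum polisher and raise its work rest square

ROBOT

A 6-joint arm with a two-finger parallel gripper is mounted at the origin on the work surface. World frame = base frame: x ahead of the robot, y to its left, z up, the work surface at z = 0. Lengths are in m, angles in rad, forces in N, time in s.
With the tool pointing down it reaches from about 0.35 to 0.975 m from the base axis. Payload 4.9 kg.
Tool frame: the origin (TCP) lies at the very end of the fingers, on their centre line; the grasp point (between the pads) lies manip.grip_point_offset behind it (manip.grip_point_offset is the distance from the TCP to the grasp point, in m); z points along the fingers, y is the line along which they close (so a half turn about z gives the same grasp; the last joint's range is limited). The gripper opens to 85 mm and grips with 20 to 120 N. Pads are 22 mm wide; open, the fingers measure 114 mm over their backs; the gripper's body (76 mm by 85 mm) begins 54 mm behind the grasp point. The pads swing forward as they close: fully open they stand 13 mm farther back than shut.
Start: joints at [-1.457, 0.053, 1.613, -0, 1.476, -0.119], TCP at [0.144, -0.608, 0.231] pointing down, gripper open.
Joint ranges: [-3.01, 3.01], [-1.01, 2.22], [0.06, 2.58], [-1.02, 4.17], [0.09, 2.62], [-3.14, 3.14]. Speed limits (rad/s): [2.57, 2.57, 3.14, 3.14, 3.14, 3.14].

INTERFACE

Orientations are given as a unit quaternion [w, x, y, z].
In Python, from plant import manip gives the robot as it stands.
- The arm moves only by the shell command python3 -m crank 'ROWS' [OPENING]. ROWS is JSON, a list of rows, each an object of numbers: "x", "y", "z": the shift along the tool's x, y, z in cm; "turn": the turn about the tool's z in rad. In form: [{"x": .., "y": .., "z": .., "turn": ..}, ...]. A call has 1 to 5 rows; each row shifts and turns the commanded pose from where the row before left it, along the tool's axes as they then stand; what a row does not reach is not made up. A row lasts 1/10 s, in which the tool goes at most 50 mm and 8.59 degrees, less where a joint would pass 70% of its speed; a pose out of reach is approached as far as the arm can. A call with a gripper value outside its range is refused whole. OPENING is the opening in per cent of the stroke, from 0 (shut) to 100 (fully open), set as the call begins (- or left out, the last holds). The fingers move at their own pace and stop on an object; the grip force is fixed at half the most. Time passes only in rows, so rows that do not move let the fingers close. It gives the time, the measured TCP pose, the force, the opening and the grip force at its end, in the units of the state.
- manip.state(): the state, without advancing time (a new reading comes with each control period).
- manip.grab_frame(name): name is "side" or "top" or "wrist"; returns (picture, depth): 384x512x3 uint8, red, green, blue; 384x512 float32, m along the optical axis (not along the pixel's ray), 0 where there is no reading.
- manip.camera_model(name): a dict with "mtx" (3x3 intrinsics, pixels), "world_to_cam" (4x4, takes a point from world to camera coordinates). Camera axes: x right, y down, z forward; pixel columns grow to the right and rows downward; lengths in m; the calibration is good to about 2 mm. The wrist camera is an equidistant fisheye: a pixel r from the principal point sees the ray r / f radians off the axis. A picture is of the moment at which its call begins: read the wrist's pose just before it. camera_model takes no time and is no camera call; for the wrist camera it gives the pose at the moment of the call.
- manip.job_done(): hands the job in; it is judged then, once.
The state is a dict: "time": time; "joint_pos": joint angles; "joint_vel": joint speeds; "joint_efforts": joint torques, N m; "tool_pos": TCP position; "tool_rot": TCP orientation; "contact_force": force on the tool from outside, world axes, zero at the start; "ft_torque": the same for the moment, N m; "gripper_width": opening from 0.0 (shut) to 1.0 (fully open); "grasp_force": force on a finger pad.
Only numpy, scipy, OpenCV 4.12 (cv2) and the standard library are available. Lean on these libraries where they do the work, as an engineer would, in place of code of your own. Each camera call takes 0.05 s, during which the arm holds its last target. There are 200 camera calls.

TASK

The work rest of this bench drum polisher has to come up to its stops. First make the machine safe: turn the rotary isolator on the switch box to off and swing the lockout hasp fully out from its handle. Then wind the rest up with its two jack-screw knobs, going from one to the other about a quarter turn at a time so that neither end ever gets more than 6 mm ahead of the other, until both jacks are hard up against their stop collars; leave the machine locked off and do not disturb the other things on the bench.

Things in the scene. Friction and masses are not known exactly. Their poses are not given: they have to be found in the camera images.
- isolator (a joint): rotary isolator handle of the switch box, rad: 0 = on (handle's bar along the box's depth, hasp end away from the robot at box yaw 0), 1.571 = off; it turns counter-clockwise seen from above, 90 degrees between dead stops, about a vertical axis, friction about 0.25 N m, and stays where it is left
- isolator_grip (a point): point on the vertical turning axis of the isolator handle at the height to grip, 124 mm above the bench. The handle is a black upright bar 94 mm long, 18 mm thick and 38 mm high (101 to 139 mm above the bench) on a flat hub of 68 mm diameter, top 102 mm up. x axis along the bar (towards the staple of the stowed hasp), z up
- hasp (a joint): lockout hasp, rad: 0 = stowed, lying along the top of the isolator handle's bar; 1.5 = swung fully out, against its stop. Swings level about a vertical rivet, counter-clockwise from above, friction about 0.03 N m; stays where it is left. It rides on the isolator handle
- hasp_hinge (a point): the hasp's rivet: its vertical turning axis, on top of the isolator bar, 36 mm from the handle's axis, 139 mm above the bench. Its x axis points along the hasp to the staple
- hasp_staple (a point): middle of the upright padlock staple at the hasp's free end, 95 mm from the rivet, 155 mm above the bench: an inverted U of 8 mm round bar, 30 mm long along the hasp, 8 mm thick across it, its top 167 mm up, standing 24 mm above the hasp's flat steel strip (14 x 4 mm). Stowed, it overhangs the bar's end. x axis along the hasp, away from the rivet; push or pinch across it
- screw_left (a joint): left jack screw (left as the robot sees it, +y side at machine yaw 0), rad, with its knob fast on top: turning clockwise from above makes the value grow and raises the left fork by 20 mm a full turn (3.18 mm a rad). 2.8 = the fork's brass guide bush meets the dark collar on its pillar (dead stop); 0 = lowest; starts between 0.2 and 0.6. Friction about 0.12 N m, stays where left
- screw_left_grip (a point): point on the vertical axis of the left knob at the height to grip, 192 mm above the bench. The knob is a black upright bar 82 mm long, 16 mm thick and 36 mm high (171 to 207 mm above the bench); x axis along the bar, z up. Below the bar is a neck of 20 mm diameter and a bearing plate whose top is 156 mm up
- screw_right (a joint): right jack screw (-y side at machine yaw 0), the same: clockwise raises the right fork 3.18 mm a rad, 2.8 = at its stop collar
- screw_right_grip (a point): point on the vertical axis of the right knob, 192 mm above the bench; the same knob, 270 mm from the left one
- rest: work rest in front of the drum: a grey bar 232 mm long (along y), 26 x 26 mm, with a steel plate 78 x 140 mm on top. It lies loose in two forks, on a rocker pin in each, 196 mm apart (no need to touch it); each jack screw lifts one fork. Origin in the bar's middle, 82 mm above the bench with the screws at 0, 91 mm at the stops; z up. 6 mm between the forks is 0.031 rad of tilt
- rest_left_end (a point): top of the left end of the rest's bar, 110 mm from its middle
- rest_right_end (a point): top of the right end of the rest's bar, 110 mm from its middle
- machine: bench drum polisher fixed to the bench: base 440 x 360 mm, origin on its underside below the drum's axis, front (-x) towards the robot. Buff drum 150 mm diameter, 164 mm wide, axis along y, top 190 mm up; dust hood behind it to 207 mm; the screws stand 130 mm in front of the drum's axis; motor behind, top about 185 mm up
- parts_tray: fixed wooden tray of castings, 150 x 170 mm, 70 mm high with its castings, on the other side of the machine from the switch box; bystander
- spanner: steel open spanner 190 mm long, lying loose on the bench; bystander
- compound_bar: brown bar of polishing compound 160 x 55 x 45 mm, loose; bystander
- casting: steel tap casting, 68 mm foot, 76 mm tall, standing loose; bystander
- brush: hand brush 200 mm long, lying loose; bystander
- grease_can: metal can 76 mm diameter, 85 mm tall, standing loose; bystander
- switchbox: grey cast switch box 130 (x) x 150 (y) mm, 85 mm high, fixed to the bench to the left or to the right of the machine; origin under its centre; the isolator handle is in the middle of its lid

How it is judged:
By the outcome, as a careful person would: the job done as asked, in the order asked, and still so for the second after the job is handed in, with the robot touching nothing.
It also fails if it takes over 72 s, if anything falls off the work surface, if the arm or the gripper's body presses on something with over 40 N, if the wrist force passes 120 N, or if a joint passes its speed limit or range.

## Working session

There is one attempt and no reset: what is moved stays moved. The work goes in short steps, Python scripts to look and compute and a shell command to move; the robot and the scene stay as the last step left them, time stands still between calls to the robot, and variables do not carry over. Pictures are saved under pics/ and viewed, at most 10 in all, crops included, and the job is handed in when it is done.

```bash
mkdir -p pics; ls; python3 - <<'E'
from plant import manip
import cv2,numpy as np
print(manip.grip_point_offset, manip.state())
for n in("top","side"):
    p,d=manip.grab_frame(n); np.savez(f"{n}0.npz",p=p,d=d)
    cv2.imwrite(f"pics/{n}0.png",cv2.resize(p[:,:,::-1],(768,576)))
    m=manip.camera_model(n);print(n,m)
E
```

```text
pics
0.0187 {'time': 0.0, 'joint_pos': array([-1.45695435e+00,  5.33451637e-02,  1.61427606e+00, -1.90384740e-05,
        1.47597260e+00, -1.19022176e-01]), 'joint_vel': array([ 0.00135308, -0.00157522,  0.00062492, -0.00026089, -0.0002383 ,
        0.00035343]), 'joint_efforts': array([ 2.30477781e-03, -3.93685877e+01, -3.70173490e+01,  1.32105820e-04,
        7.12530789e-03,  7.72292651e-06]), 'tool_pos': array([ 0.14414046, -0.60752661,  0.23008097]), 'tool_rot': array([-1.00060180e-03,  9.93228837e-01,  1.16170035e-01, -6.88393476e-06]), 'contact_force': array([ 0.43242728,  0.08982397, -0.44629404]), 'ft_torque': array([0.0403416 , 0.01464606, 0.04644758]), 'grasp_force': 0.0, 'gripper_width': 1.0030183683278318}
top {'mtx': array([[418.37088606,   0.        , 253.10526888],
       [  0.        , 418.37088606, 201.4041272 ],
       [  0.        ,   0.        ,   1.        ]]), 'world_to_cam': array([[-5.04686506e-04, -9.99999640e-01, -6.81516174e-04,
        -8.49605633e-03],
       [-9.74641228e-01,  6.44392979e-04, -2.23772344e-01,
         5.11250314e-01],
       [ 2.23772703e-01,  5.51298878e-04, -9.74641202e-01,
         1.51796230e+00],
       [ 0.00000000e+00,  0.00000000e+00,  0.00000000e+00,
         1.00000000e+00]])}
side {'mtx': array([[378.56850248,   0.        , 251.46852222],
       [  0.        , 378.56850248, 196.60762298],
       [  0.        ,   0.        ,   1.        ]]), 'world_to_cam': array([[-0.71680258, -0.6972708 , -0.0027374 ,  0.3534152 ],
       [-0.35123341,  0.36445792, -0.8624416 ,  0.27225534],
       [ 0.60235301, -0.6172389 , -0.50614918,  0.95303931],
       [ 0.        ,  0.        ,  0.        ,  1.        ]])}
```

View pics/top0.png

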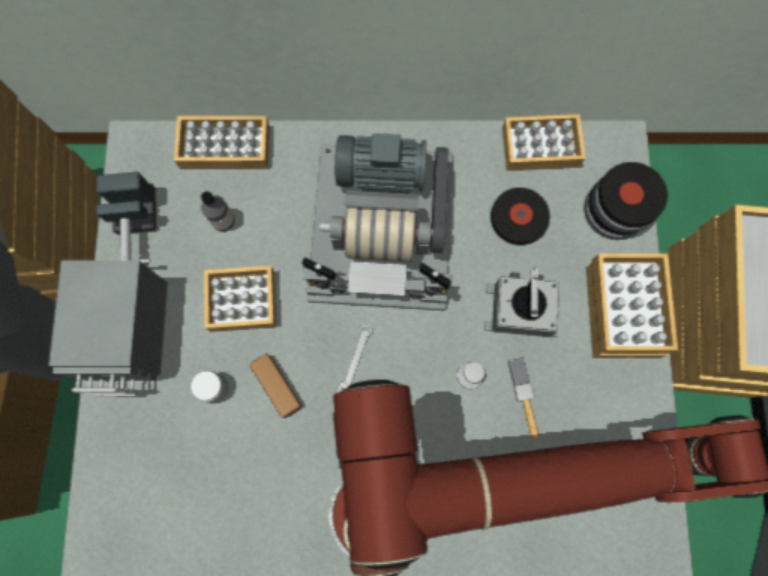

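View pics/side0.png

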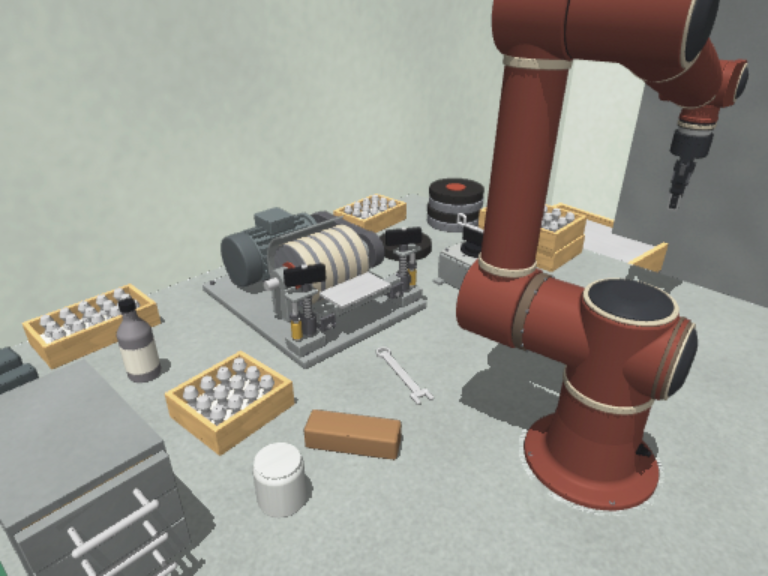

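The top view (768-wide) shows the knobs at about (320,269) and (435,275). The switch box isolator is at (534,298), with the hasp staple towards (535,272). I'll measure them next.

```bash
cat > h.py <<'E'
import numpy as np,cv2
from plant import manip
def ray(n,uv,z):
    m=manip.camera_model(n);K=m["mtx"];T=m["world_to_cam"];R=T[:3,:3];c=-R.T@T[:3,3]
    d=R.T@np.linalg.solve(K,np.array([uv[0],uv[1],1.]))
    return c+d*(z-c[2])/d[2]
def bar(n,p,box,z,thr=45):
    u0,v0,u1,v1=box
    s=p[v0:v1,u0:u1].max(2); m=(s<thr).astype(np.uint8)
    k,l,st,ce=cv2.connectedComponentsWithStats(m)
    i=1+np.argmax(st[1:,4]); ys,xs=np.where(l==i)
    P=np.array([ray(n,(x+u0,y+v0),z)[:2] for x,y in zip(xs,ys)])
    (c,wh,a)=cv2.minAreaRect(P.astype(np.float32)*1000)
    w,v=np.linalg.eigh(np.cov(P.T)); 
    return P.mean(0),np.array(c)/1000,np.array(wh),np.degrees(np.arctan2(v[1,1],v[0,1])),len(P)
E
python3 - <<'E'
from h import *
p=np.load("top0.npz")["p"]
print("L",bar("top",p,(195,165,230,195),.207)); print("R",bar("top",p,(272,168,306,198),.207))
for n,uv,z in(("iso",(356,199),.102),("boxc",(351,203),.085),("staple",(356.5,180),.167),("tray",(160,198),.07)):print(n,ray("top",uv,z))
a=cv2.resize(p[160:210,190:310,::-1],None,fx=5,fy=5,interpolation=cv2.INTER_CUBIC)
b=cv2.resize(p[165:235,320:380,::-1],None,fx=3.57,fy=3.57,interpolation=cv2.INTER_CUBIC)
b=cv2.resize(b,(214,250))
o=np.zeros((500,600,3),np.uint8);o[:250]=a;o[250:,:214]=b
cv2.imwrite("pics/c1.png",o)
E
```

```text
L (array([0.54916746, 0.12599839]), array([0.54782892, 0.13638689]), array([79.80252838, 43.44166565]), np.float64(53.83666536556592), 107)
R (array([ 0.53815031, -0.13410035]), array([ 0.53914032, -0.1325627 ]), array([78.20701599, 19.94911003]), np.float64(54.97124312761065), 104)
iso [ 0.50991379 -0.38571379  0.102     ]
boxc [ 0.49873903 -0.37067596  0.085     ]
staple [ 0.56370945 -0.37493665  0.167     ]
tray [0.5217846 0.3398471 0.07     ]
```

View pics/c1.png

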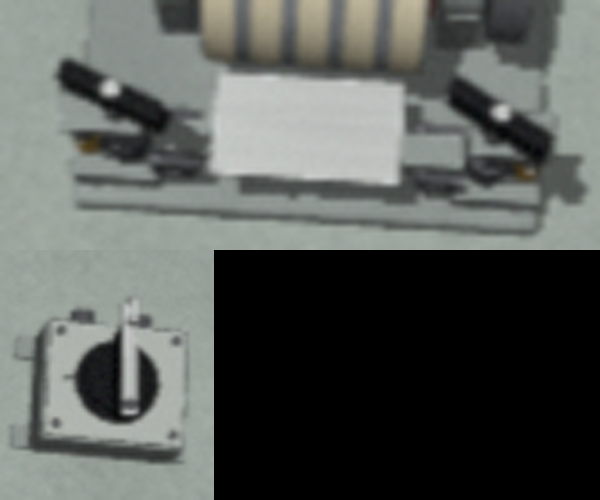

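White screw dots in the top crop give the knob axes: L (110,90) and R (501,113). The hub centre is at crop (117,382) and the staple at (130,308). The box is yawed about -4 deg.

```bash
cat >> h.py <<'E'
def psi():
    w,x,y,z=manip.state()["tool_rot"]; return np.arctan2(2*(x*y+w*z),1-2*(y*y+z*z))
def rel(x,y,z,deg,first="turn"):
    """tool-frame shift (cm) to a TCP goal: printed for turning first and for shifting first"""
    s=manip.state();t=s["tool_pos"];a=psi()
    d=np.array([x,y,z])-t; dp=np.radians(deg)-a; dp=(dp+np.pi)%(2*np.pi)-np.pi
    for nm,b in(("shift-first",a),("turn-first",a+dp)):
        c,si=np.cos(b),np.sin(b)
        print(nm,"x %.2f y %.2f z %.2f turn %.3f"%(100*(c*d[0]+si*d[1]),100*(si*d[0]-c*d[1]),-100*d[2],-dp))
    print("psi",round(np.degrees(a),1),"q6",round(np.degrees(s["joint_pos"][5]),1),"t",s["time"])
E
python3 - <<'E'
from h import *
L=ray("top",(212,178),.207);R=ray("top",(290.2,182.6),.207)
print(L,R,np.linalg.norm(L-R),np.degrees(np.arctan2(L[1]-R[1],L[0]-R[0]))-90)
f=lambda x,y:(320+x/3.57,165+(y-250)/3.57)
H=ray("top",f(117,382),.102);S=ray("top",f(130,302),.167);E=ray("top",f(130,410),.141);print(H,S,E,np.degrees(np.arctan2(*(S-E)[[1,0]])),np.linalg.norm(S-H))
rel(H[0],H[1],.26,-5)
E
```

```text
[0.55985492 0.13271526 0.207     ] [ 0.54323622 -0.1363844   0.207     ] 0.26961232582225103 -3.5339083872961794
[ 0.4987457  -0.37329471  0.102     ] [ 0.5653058  -0.37472324  0.167     ] [ 0.46131945 -0.37516447  0.141     ] 0.24311152510987433 0.09304454901375614
shift-first x 39.91 y -14.61 z -2.98 turn 0.320
turn-first x 33.28 y -26.43 z -2.98 turn 0.320
psi 13.3 q6 -6.8 t 0.1
```

```bash
python3 -m crank '[{"x":4.4,"y":-1.6,"z":-0.6},{"x":4.4,"y":-1.6,"z":-0.6},{"x":4.4,"y":-1.6,"z":-0.6},{"x":4.4,"y":-1.6,"z":-0.6},{"x":4.4,"y":-1.6,"z":-0.6}]' 100
python3 -m crank '[{"x":4.4,"y":-1.6},{"x":4.4,"y":-1.6},{"x":4.4,"y":-1.6},{"x":4.4,"y":-1.6},{"turn":0.15}]'
python3 -m crank '[{"turn":0.15},{},{}]'
python3 - <<'E'
from h import *
m=manip.camera_model("wrist");print(m);p,d=manip.grab_frame("wrist");np.savez("w1.npz",p=p,d=d,T=m["world_to_cam"],K=m["mtx"])
cv2.imwrite("pics/w1.png",cv2.resize(p[:,:,::-1],(768,576)))
rel(.499,-.373,.26,-3)
E
```

```text
{'mtx': array([[297.31863964,   0.        , 253.44324048],
       [  0.        , 297.31863964, 193.82455604],
       [  0.        ,   0.        ,   1.        ]]), 'world_to_cam': array([[ 0.23086833, -0.97298308, -0.0019327 , -0.62459946],
       [-0.92992763, -0.22123567,  0.29375055, -0.03759365],
       [-0.2862419 , -0.06602043, -0.95588016,  0.37963856],
       [ 0.        ,  0.        ,  0.        ,  1.        ]])}
shift-first x 39.94 y -14.65 z -2.97 turn 0.285
turn-first x 34.21 y -25.29 z -2.97 turn 0.285
psi 13.3 q6 -6.8 t 0.15schema error: expected keys x, y, z, turn
schema error: expected keys x, y, z, turn
schema error: expected keys x, y, z, turn
```

View pics/w1.png

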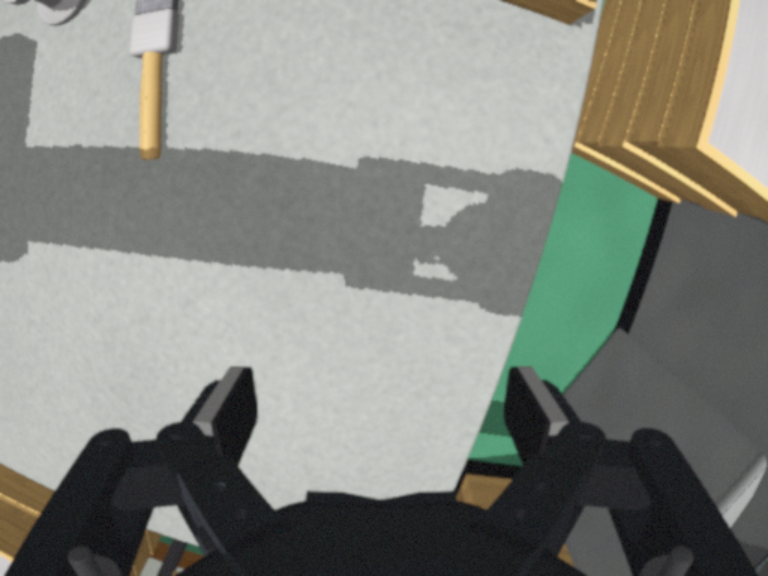

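The rows need all four keys, so the arm did not move. The view only shows the bench, with the brush at (150,80). I'm sending the move again with full rows.

```bash
python3 -m crank '[{"x":4.4,"y":-1.6,"z":-0.6,"turn":0},{"x":4.4,"y":-1.6,"z":-0.6,"turn":0},{"x":4.4,"y":-1.6,"z":-0.6,"turn":0},{"x":4.4,"y":-1.6,"z":-0.6,"turn":0},{"x":4.4,"y":-1.6,"z":-0.6,"turn":0}]' 100
python3 -m crank '[{"x":4.4,"y":-1.6,"z":0,"turn":0},{"x":4.4,"y":-1.6,"z":0,"turn":0},{"x":4.4,"y":-1.6,"z":0,"turn":0},{"x":4.4,"y":-1.6,"z":0,"turn":0},{"x":0,"y":0,"z":0,"turn":0.14}]'
python3 -m crank '[{"x":0,"y":0,"z":0,"turn":0.14},{"x":0,"y":0,"z":0,"turn":0},{"x":0,"y":0,"z":0,"turn":0}]'
python3 - <<'E'
from h import *
m=manip.camera_model("wrist");print(m["world_to_cam"]);p,d=manip.grab_frame("wrist");np.savez("w1.npz",p=p,d=d,T=m["world_to_cam"],K=m["mtx"])
cv2.imwrite("pics/w2.png",cv2.resize(p[:,:,::-1],(768,576)))
rel(.499,-.373,.26,-3)
E
```

```text
time: 0.65
tool_pos: [0.341, -0.4781, 0.2612]
tool_rot: [-0.0, 0.993, 0.116, -0.0]
contact_force: [0.6, -0.7, 0.6]
gripper_width: 1.004
grasp_force: 0.0
time: 1.15
tool_pos: [0.4999, -0.373, 0.2607]
tool_rot: [-0.001, 0.999, 0.048, 0.0]
contact_force: [0.1, -0.8, -0.0]
gripper_width: 1.003
grasp_force: 0.0
time: 1.45
tool_pos: [0.4961, -0.3766, 0.2609]
tool_rot: [-0.0, 1.0, -0.022, -0.0]
contact_force: [0.3, -0.2, -0.3]
gripper_width: 1.001
grasp_force: 0.0
[[-4.42670374e-02 -9.99019572e-01 -5.68916257e-04 -3.54542316e-01]
 [-9.54745267e-01  4.21375543e-02  2.94424695e-01  4.43244950e-01]
 [-2.94112060e-01  1.35764791e-02 -9.55674513e-01  5.58920780e-01]
 [ 0.00000000e+00  0.00000000e+00  0.00000000e+00  1.00000000e+00]]
shift-first x 0.28 y -0.39 z 0.10 turn 0.007
turn-first x 0.28 y -0.39 z 0.10 turn 0.007
psi -2.6 q6 48.5 t 1.5
```

View pics/w2.png

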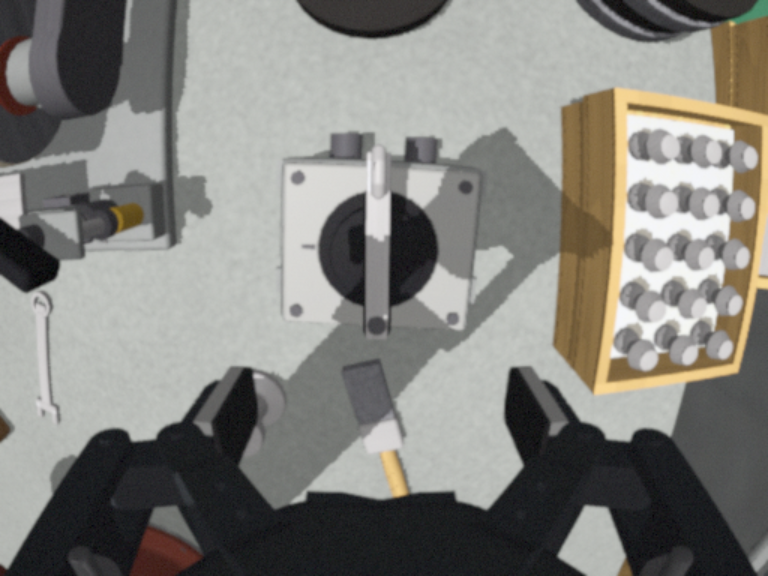

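The wrist view shows the rivet at (377,325), the hub centre at (379,249) and the staple at about (377,172). I'm casting these with the fisheye model.

```bash
cat >> h.py <<'E'
def wray(T,K,uv,z):
    q=np.array([(uv[0]-K[0,2])/K[0,0],(uv[1]-K[1,2])/K[1,1]]);r=np.linalg.norm(q)
    d=np.array([*(q/r*np.sin(r)),np.cos(r)]);R=T[:3,:3];c=-R.T@T[:3,3];d=R.T@d
    return c+d*(z-c[2])/d[2]
E
python3 - <<'E'
from h import *
w=np.load("w1.npz");f=lambda u,v,z:wray(w["T"],w["K"],(u/1.5,v/1.5),z)
r=f(377,325,.143);h=f(379,249,.102);s=f(377,152,.167);s2=f(377.5,195,.165)
print(r,h,s,s2); d=(s-r)[:2];print(np.linalg.norm(d),np.degrees(np.arctan2(d[1],d[0])), r[:2]+d/np.linalg.norm(d)*.036)
E
```

```text
[ 0.46934928 -0.37378197  0.143     ] [ 0.50922084 -0.37670832  0.102     ] [ 0.57484632 -0.37880433  0.167     ] [ 0.55184475 -0.37801644  0.165     ]
0.1056165191327125 -2.7256022186437816 [ 0.50530856 -0.37549387]
```

```bash
python3 -m crank '[{"x":1.0,"y":-0.1,"z":4,"turn":0},{"x":0,"y":0,"z":4,"turn":0},{"x":0,"y":0,"z":3.5,"turn":0},{"x":0,"y":0,"z":2.5,"turn":0},{"x":0,"y":0,"z":1.3,"turn":0}]'
python3 -m crank '[{"x":0,"y":0,"z":0,"turn":0},{"x":0,"y":0,"z":0,"turn":0},{"x":0,"y":0,"z":0,"turn":0},{"x":0,"y":0,"z":0,"turn":0},{"x":0,"y":0,"z":0,"turn":0}]' 0
python3 -m crank '[{"x":0,"y":0,"z":0,"turn":0},{"x":0,"y":0,"z":0,"turn":0},{"x":0,"y":0,"z":0,"turn":0}]'
```

```text
time: 2.0
tool_pos: [0.5046, -0.3752, 0.1049]
tool_rot: [-0.002, 1.0, -0.023, -0.002]
contact_force: [-0.5, -0.5, 0.2]
gripper_width: 1.002
grasp_force: 0.0
time: 2.5
tool_pos: [0.5072, -0.375, 0.1105]
tool_rot: [-0.001, 1.0, -0.024, 0.001]
contact_force: [0.1, 6.2, 5.9]
gripper_width: 0.204
grasp_force: 60.2
time: 2.8
tool_pos: [0.5072, -0.3751, 0.1105]
tool_rot: [-0.001, 1.0, -0.024, 0.001]
contact_force: [-1.7, 6.5, 6.3]
gripper_width: 0.201
grasp_force: 60.3
```

```bash
python3 -m crank '[{"x":0,"y":0,"z":-0.2,"turn":-0.14},{"x":0,"y":0,"z":0,"turn":-0.145},{"x":0,"y":0,"z":0,"turn":-0.145},{"x":0,"y":0,"z":0,"turn":-0.145},{"x":0,"y":0,"z":0,"turn":-0.145}]'
python3 -m crank '[{"x":0,"y":0,"z":0,"turn":-0.145},{"x":0,"y":0,"z":0,"turn":-0.145},{"x":0,"y":0,"z":0,"turn":-0.145},{"x":0,"y":0,"z":0,"turn":-0.145},{"x":0,"y":0,"z":0,"turn":-0.145}]'
python3 -m crank '[{"x":0,"y":0,"z":0,"turn":-0.145},{"x":0,"y":0,"z":0,"turn":-0.04},{"x":0,"y":0,"z":0,"turn":0},{"x":0,"y":0,"z":0,"turn":0}]'
python3 -c "
from h import *
rel(.506,-.376,.1,88);print(manip.state()['ft_torque'])"
```

```text
time: 3.3
tool_pos: [0.5067, -0.3734, 0.1105]
tool_rot: [-0.003, 0.943, 0.333, 0.001]
contact_force: [-1.7, 9.8, 2.4]
gripper_width: 0.2
grasp_force: 60.0
time: 3.8
tool_pos: [0.5052, -0.3726, 0.1105]
tool_rot: [-0.004, 0.764, 0.646, 0.001]
contact_force: [-6.9, 12.7, 6.7]
gripper_width: 0.2
grasp_force: 60.6
time: 4.2
tool_pos: [0.5049, -0.3733, 0.1106]
tool_rot: [-0.004, 0.705, 0.709, 0.001]
contact_force: [-6.5, 11.0, 6.7]
gripper_width: 0.2
grasp_force: 107.7
shift-first x -0.27 y 0.10 z 1.06 turn 0.041
turn-first x -0.27 y 0.12 z 1.06 turn 0.041
psi 90.4 q6 -43.8 t 4.2
[ 1.41753209  1.01294053 -1.91982706]
```

```bash
python3 -m crank '[{"x":0,"y":0,"z":0,"turn":0.04},{"x":0,"y":0,"z":0,"turn":0},{"x":0,"y":0,"z":0,"turn":0},{"x":0,"y":0,"z":0,"turn":0},{"x":0,"y":0,"z":0,"turn":0}]' 100
python3 -m crank '[{"x":0,"y":0,"z":-2,"turn":0},{"x":0,"y":0,"z":-4,"turn":0},{"x":0,"y":0,"z":-4,"turn":0},{"x":-3,"y":0,"z":-2,"turn":0},{"x":-3,"y":0,"z":0,"turn":0}]'
python3 -m crank '[{"x":0,"y":0,"z":0,"turn":0},{"x":0,"y":0,"z":0,"turn":0}]'
python3 - <<'E'
from h import *
m=manip.camera_model("wrist");p,d=manip.grab_frame("wrist");np.savez("w3.npz",p=p,d=d,T=m["world_to_cam"],K=m["mtx"])
cv2.imwrite("pics/w3.png",cv2.resize(p[:,:,::-1],(768,576)))
E
```

```text
time: 4.7
tool_pos: [0.5065, -0.3763, 0.1106]
tool_rot: [0.0, 0.717, 0.697, 0.0]
contact_force: [0.3, 0.6, 0.1]
gripper_width: 0.996
grasp_force: 0.0
time: 5.2
tool_pos: [0.5066, -0.4381, 0.2366]
tool_rot: [0.005, 0.716, 0.698, -0.0]
contact_force: [0.6, -0.3, -0.4]
gripper_width: 1.003
grasp_force: 0.0
time: 5.4
tool_pos: [0.5043, -0.4362, 0.2297]
tool_rot: [-0.001, 0.717, 0.697, 0.0]
contact_force: [0.1, -0.1, -1.1]
gripper_width: 1.002
grasp_force: 0.0
```

View pics/w3.png

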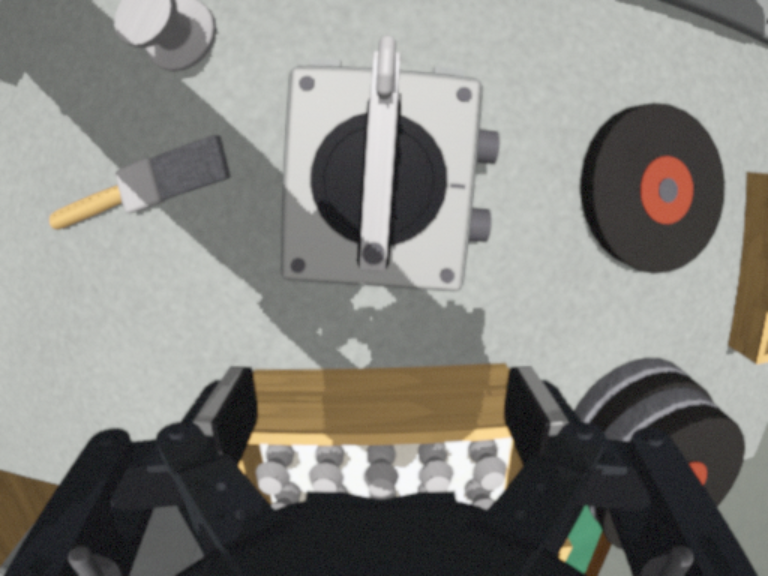

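The handle now lies across the box (off). The rivet is at (373,253), the staple from (387,42) to (386,92).

```bash
python3 - <<'E'
from h import *
w=np.load("w3.npz");f=lambda u,v,z:wray(w["T"],w["K"],(u/1.5,v/1.5),z)
r=f(373,253,.143);s=f(387.5,45,.167);s2=f(386,88,.165)
d=(s-r)[:2];print(r,s,s2,np.linalg.norm(d),np.degrees(np.arctan2(d[1],d[0])), r[:2]+d/np.linalg.norm(d)*.036)
c=[f(307,83,.085),f(298,265,.085),f(464,94,.085)];print(c)
for a in(1,2):
  e=c[a]-c[0];print(np.degrees(np.arctan2(e[1],e[0])))
g=r[:2]+d/np.linalg.norm(d)*.095;print(g);rel(g[0],g[1],.22,88);
E
```

```text
[ 0.50201753 -0.41120012  0.143     ] [ 0.5120399  -0.30865255  0.167     ] [ 0.51079535 -0.32899049  0.165     ] 0.10303616362143504 84.41799173023325 [ 0.50551926 -0.37537083]
[array([ 0.4621243 , -0.31041853,  0.085     ]), array([ 0.45011862, -0.43020633,  0.085     ]), array([ 0.56182734, -0.32024896,  0.085     ])]
-95.72333152103063
-5.630992244719762
[ 0.51125822 -0.31665061]
shift-first x 11.90 y 0.35 z 0.94 turn 0.007
turn-first x 11.90 y 0.27 z 0.94 turn 0.007
psi 88.4 q6 -45.6 t 5.45
```

```bash
python3 -m crank '[{"x":3,"y":0.3,"z":0,"turn":0},{"x":3,"y":0,"z":0,"turn":0},{"x":3,"y":0,"z":0,"turn":0},{"x":2.9,"y":0,"z":0,"turn":0},{"x":0,"y":0,"z":0,"turn":0.068}]'
python3 -m crank '[{"x":0,"y":0,"z":3,"turn":0},{"x":0,"y":0,"z":3,"turn":0},{"x":0,"y":0,"z":2,"turn":0},{"x":0,"y":0,"z":0,"turn":0},{"x":0,"y":0,"z":0,"turn":0}]'
python3 -m crank '[{"x":0,"y":0,"z":0,"turn":0},{"x":0,"y":0,"z":0,"turn":0},{"x":0,"y":0,"z":0,"turn":0},{"x":0,"y":0,"z":0,"turn":0},{"x":0,"y":0,"z":0,"turn":0}]' 0
python3 -m crank '[{"x":0,"y":0,"z":0,"turn":0},{"x":0,"y":0,"z":0,"turn":0}]'
python3 -c "
from h import *
rel(.5115,-.3175,.148,84.4)"
```

```text
time: 5.95
tool_pos: [0.511, -0.3128, 0.2296]
tool_rot: [-0.001, 0.739, 0.673, 0.0]
contact_force: [0.4, -0.7, 0.3]
gripper_width: 1.001
grasp_force: 0.0
time: 6.45
tool_pos: [0.5108, -0.3163, 0.1501]
tool_rot: [-0.001, 0.74, 0.673, -0.0]
contact_force: [0.2, 0.3, 0.1]
gripper_width: 1.0
grasp_force: 0.0
time: 6.95
tool_pos: [0.5111, -0.3174, 0.1506]
tool_rot: [0.0, 0.74, 0.672, 0.0]
contact_force: [-0.7, -0.1, 0.8]
gripper_width: 0.144
grasp_force: 0.0
time: 7.15
tool_pos: [0.5108, -0.3173, 0.1507]
tool_rot: [-0.0, 0.74, 0.672, -0.0]
contact_force: [-2.4, 1.3, 2.2]
gripper_width: 0.066
grasp_force: 58.7
shift-first x -0.02 y 0.08 z 0.27 turn 0.001
turn-first x -0.02 y 0.08 z 0.27 turn 0.001
psi 84.5 q6 -33.4 t 7.15
```

Pinched with the tips just above the strip. Now I swing the hasp along its arc.

```bash
python3 -m crank '[{"x":-0.09,"y":-1.33,"z":0,"turn":-0.14},{"x":-0.09,"y":-1.33,"z":0,"turn":-0.14},{"x":-0.09,"y":-1.33,"z":0,"turn":-0.14},{"x":-0.09,"y":-1.33,"z":0,"turn":-0.14},{"x":-0.09,"y":-1.33,"z":0,"turn":-0.14}]'
python3 -m crank '[{"x":-0.09,"y":-1.33,"z":0,"turn":-0.14},{"x":-0.09,"y":-1.33,"z":0,"turn":-0.14},{"x":-0.09,"y":-1.33,"z":0,"turn":-0.14},{"x":-0.09,"y":-1.33,"z":0,"turn":-0.14},{"x":-0.09,"y":-1.33,"z":0,"turn":-0.14}]'
python3 -m crank '[{"x":-0.05,"y":-1.2,"z":0,"turn":-0.12},{"x":0,"y":0,"z":0,"turn":0},{"x":0,"y":0,"z":0,"turn":0}]'
python3 -c "
from h import *
s=manip.state();d=s['tool_pos'][:2]-[.502,-.411];print(np.linalg.norm(d),np.degrees(np.arctan2(d[1],d[0])),s['ft_torque']);rel(.5115,-.3175,.148,170)"
```

```text
time: 7.65
tool_pos: [0.4475, -0.3335, 0.1507]
tool_rot: [0.0, 0.462, 0.887, 0.0]
contact_force: [1.3, -0.7, 1.2]
gripper_width: 0.067
grasp_force: 58.6
time: 8.15
tool_pos: [0.4102, -0.3869, 0.1506]
tool_rot: [0.001, 0.13, 0.992, 0.0]
contact_force: [3.5, 1.3, 0.2]
gripper_width: 0.066
grasp_force: 58.6
time: 8.45
tool_pos: [0.4085, -0.3958, 0.1504]
tool_rot: [0.001, 0.074, 0.997, 0.004]
contact_force: [3.2, 10.6, 5.4]
gripper_width: 0.068
grasp_force: 59.9
0.09468746661030825 170.7408500618725 [ 1.60851195 -0.53607354 -0.37522865]
shift-first x -9.03 y 9.25 z 0.24 turn 0.027
turn-first x -8.78 y 9.50 z 0.24 turn 0.027
psi 171.5 q6 -133.4 t 8.45
```

```bash
python3 -m crank '[{"x":0,"y":0,"z":0,"turn":0},{"x":0,"y":0,"z":0,"turn":0},{"x":0,"y":0,"z":0,"turn":0},{"x":0,"y":0,"z":0,"turn":0}]' 100
python3 -m crank '[{"x":0,"y":0,"z":-2,"turn":0},{"x":0,"y":0,"z":-4,"turn":0},{"x":0,"y":0,"z":-4,"turn":0},{"x":0,"y":0,"z":-4,"turn":0.145},{"x":0,"y":0,"z":0,"turn":0.145}]'
python3 -m crank '[{"x":0,"y":0,"z":0,"turn":0.145},{"x":0,"y":0,"z":0,"turn":0.145},{"x":0,"y":0,"z":0,"turn":0.145},{"x":0,"y":0,"z":0,"turn":0.145},{"x":0,"y":0,"z":0,"turn":0.145}]'
python3 -m crank '[{"x":0,"y":0,"z":0,"turn":0.145},{"x":0,"y":0,"z":0,"turn":0.145},{"x":0,"y":0,"z":0,"turn":0.145},{"x":0,"y":0,"z":0,"turn":0.145},{"x":0,"y":0,"z":0,"turn":0.145}]'
python3 -m crank '[{"x":0,"y":0,"z":0,"turn":0.14},{"x":0,"y":0,"z":0,"turn":0.14},{"x":0,"y":0,"z":0,"turn":0}]'
python3 - <<'E'
from h import *
p,d=manip.grab_frame("top");cv2.imwrite("pics/t2.png",cv2.resize(p[150:240,190:390,::-1],(800,360),interpolation=cv2.INTER_CUBIC))
rel(.5432,-.1364,.29,57)
rel(.49,-.165,.29,57)
E
```

```text
time: 8.85
tool_pos: [0.4069, -0.3986, 0.1502]
tool_rot: [-0.0, 0.073, 0.997, -0.0]
contact_force: [0.9, 0.8, -0.3]
gripper_width: 0.745
grasp_force: 0.0
time: 9.35
tool_pos: [0.4088, -0.4009, 0.2986]
tool_rot: [0.005, 0.22, 0.976, -0.004]
contact_force: [0.1, -0.6, 1.0]
gripper_width: 1.001
grasp_force: 0.0
time: 9.85
tool_pos: [0.4069, -0.3986, 0.2902]
tool_rot: [0.0, 0.551, 0.834, -0.0]
contact_force: [0.5, -0.1, 0.1]
gripper_width: 1.004
grasp_force: 0.0
time: 10.35
tool_pos: [0.4069, -0.3986, 0.2902]
tool_rot: [0.0, 0.811, 0.584, -0.0]
contact_force: [-0.5, -0.5, -0.7]
gripper_width: 0.999
grasp_force: 0.0
time: 10.65
tool_pos: [0.4069, -0.3986, 0.2902]
tool_rot: [0.0, 0.884, 0.468, -0.0]
contact_force: [-0.2, -0.7, 1.1]
gripper_width: 1.002
grasp_force: 0.0
shift-first x 29.35 y -3.37 z 0.02 turn -0.018
turn-first x 29.41 y -2.85 z 0.02 turn -0.018
psi 56.0 q6 -17.9 t 10.7
shift-first x 24.01 y -6.18 z 0.02 turn -0.018
turn-first x 24.11 y -5.75 z 0.02 turn -0.018
psi 56.0 q6 -17.9 t 10.7
```

View pics/t2.png

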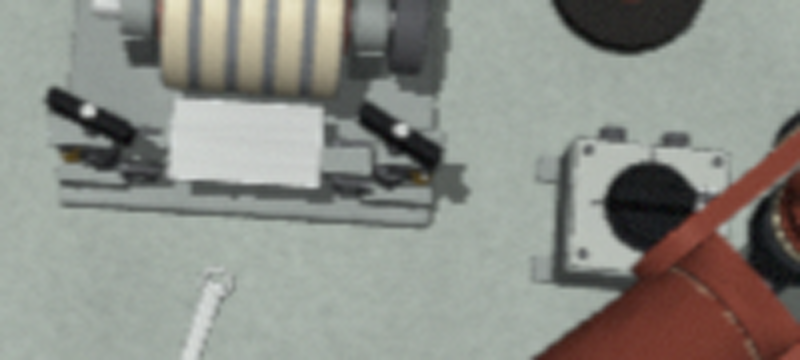

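The isolator is off and the hasp strip is clear of the bar. Next I grip the right knob.

```bash
python3 -m crank '[{"x":4.9,"y":-0.56,"z":0,"turn":0},{"x":4.9,"y":-0.56,"z":0,"turn":0},{"x":4.9,"y":-0.56,"z":0,"turn":0},{"x":4.9,"y":-0.56,"z":0,"turn":0},{"x":4.9,"y":-0.56,"z":0,"turn":0}]'
python3 -m crank '[{"x":4.9,"y":-0.56,"z":0,"turn":-0.018},{"x":0,"y":0,"z":0,"turn":0},{"x":0,"y":0,"z":4,"turn":0},{"x":0,"y":0,"z":0,"turn":0},{"x":0,"y":0,"z":0,"turn":0}]'
python3 - <<'E'
from h import *
rel(.5432,-.1364,.176,57)
E
```

```text
time: 11.2
tool_pos: [0.522, -0.1783, 0.2905]
tool_rot: [0.0, 0.883, 0.47, 0.0]
contact_force: [0.5, -0.8, -0.4]
gripper_width: 0.997
grasp_force: 0.0
time: 11.7
tool_pos: [0.5434, -0.1367, 0.2494]
tool_rot: [-0.001, 0.879, 0.476, -0.001]
contact_force: [-0.3, -0.5, -0.0]
gripper_width: 1.003
grasp_force: 0.0
shift-first x 0.01 y -0.03 z 7.34 turn -0.002
turn-first x 0.01 y -0.03 z 7.34 turn -0.002
psi 56.9 q6 11.4 t 11.7
```

```bash
python3 -m crank '[{"x":0,"y":0,"z":3,"turn":0},{"x":0,"y":0,"z":3,"turn":0},{"x":0,"y":0,"z":1.4,"turn":0},{"x":0,"y":0,"z":0,"turn":0},{"x":0,"y":0,"z":0,"turn":0}]'
python3 -m crank '[{"x":0,"y":0,"z":0,"turn":0},{"x":0,"y":0,"z":0,"turn":0},{"x":0,"y":0,"z":0,"turn":0},{"x":0,"y":0,"z":0,"turn":0},{"x":0,"y":0,"z":0,"turn":0}]' 0
python3 -m crank '[{"x":0,"y":0,"z":0,"turn":0},{"x":0,"y":0,"z":0,"turn":0}]'
python3 -c "
from h import *
rel(.5432,-.1364,.176,57)"
```

```text
time: 12.2
tool_pos: [0.545, -0.137, 0.1781]
tool_rot: [0.001, 0.879, 0.476, 0.001]
contact_force: [-0.0, -0.5, 0.0]
gripper_width: 0.998
grasp_force: 0.0
time: 12.7
tool_pos: [0.5444, -0.1362, 0.1768]
tool_rot: [0.0, 0.879, 0.476, 0.0]
contact_force: [-0.1, 0.9, -2.9]
gripper_width: 0.177
grasp_force: 59.1
time: 12.9
tool_pos: [0.5444, -0.1363, 0.1768]
tool_rot: [0.0, 0.879, 0.476, 0.0]
contact_force: [-1.1, 1.1, 3.4]
gripper_width: 0.174
grasp_force: 60.1
shift-first x -0.08 y -0.09 z 0.08 turn -0.002
turn-first x -0.08 y -0.09 z 0.08 turn -0.002
psi 56.9 q6 11.5 t 12.9
```

```bash
python3 -m crank '[{"x":0,"y":0,"z":0,"turn":0.145},{"x":0,"y":0,"z":0,"turn":0.145},{"x":0,"y":0,"z":0,"turn":0.145},{"x":0,"y":0,"z":0,"turn":0.145},{"x":0,"y":0,"z":0,"turn":0.145}]'
python3 -m crank '[{"x":0,"y":0,"z":0,"turn":0.145},{"x":0,"y":0,"z":0,"turn":0.145},{"x":0,"y":0,"z":0,"turn":0.145},{"x":0,"y":0,"z":0,"turn":0},{"x":0,"y":0,"z":0,"turn":0}]'
python3 -c "
from h import *
rel(.5432,-.1364,.176,57);print(manip.state()['ft_torque'])"
python3 -m crank '[{"x":0,"y":0,"z":0,"turn":0},{"x":0,"y":0,"z":0,"turn":0},{"x":0,"y":0,"z":0,"turn":0},{"x":0,"y":0,"z":0,"turn":0},{"x":0,"y":0,"z":-2,"turn":0}]' 100
python3 -m crank '[{"x":0,"y":0,"z":-3,"turn":0},{"x":0,"y":0,"z":-3,"turn":0},{"x":0,"y":0,"z":0,"turn":0},{"x":0,"y":0,"z":0,"turn":0}]'
python3 -c "
from h import *
rel(.5599,.1327,.25,64.5)"
```

```text
time: 13.4
tool_pos: [0.5438, -0.1354, 0.1767]
tool_rot: [-0.001, 0.991, 0.131, -0.001]
contact_force: [-3.3, 3.8, 4.9]
gripper_width: 0.176
grasp_force: 60.6
time: 13.9
tool_pos: [0.5438, -0.1348, 0.1768]
tool_rot: [-0.001, 0.997, -0.083, -0.001]
contact_force: [-4.3, 6.1, 3.9]
gripper_width: 0.18
grasp_force: 60.6
shift-first x -0.03 y 0.16 z 0.08 turn -1.162
turn-first x -0.16 y 0.04 z 0.08 turn -1.162
psi -9.6 q6 77.9 t 13.9
[ 0.6559183   0.56910865 -0.08048194]
time: 14.4
tool_pos: [0.5424, -0.1357, 0.193]
tool_rot: [-0.001, 0.996, -0.084, -0.003]
contact_force: [0.0, -0.6, 0.6]
gripper_width: 0.994
grasp_force: 0.0
time: 14.8
tool_pos: [0.5447, -0.1365, 0.257]
tool_rot: [0.0, 0.997, -0.084, 0.001]
contact_force: [0.9, -0.2, 0.2]
gripper_width: 0.997
grasp_force: 0.0
shift-first x -2.98 y -26.80 z 0.70 turn -1.293
turn-first x 24.95 y -10.22 z 0.70 turn -1.293
psi -9.6 q6 77.9 t 14.8
```

```bash
python3 -m crank '[{"x":-0.5,"y":-4.47,"z":0,"turn":0},{"x":-0.5,"y":-4.47,"z":0,"turn":0},{"x":-0.5,"y":-4.47,"z":0,"turn":0},{"x":-0.5,"y":-4.47,"z":0,"turn":0},{"x":-0.5,"y":-4.47,"z":0,"turn":0}]'
python3 -m crank '[{"x":-0.5,"y":-4.47,"z":0,"turn":0},{"x":0,"y":0,"z":0,"turn":-0.144},{"x":0,"y":0,"z":0,"turn":-0.144},{"x":0,"y":0,"z":0,"turn":-0.144},{"x":0,"y":0,"z":0,"turn":-0.144}]'
python3 -m crank '[{"x":0,"y":0,"z":0,"turn":-0.144},{"x":0,"y":0,"z":0,"turn":-0.144},{"x":0,"y":0,"z":0,"turn":-0.144},{"x":0,"y":0,"z":0,"turn":-0.144},{"x":0,"y":0,"z":0,"turn":-0.144}]'
python3 -m crank '[{"x":0,"y":0,"z":0,"turn":0},{"x":0,"y":0,"z":0,"turn":0}]'
python3 -c "
from h import *
rel(.5599,.1327,.176,64.5)"
```

```text
time: 15.3
tool_pos: [0.5557, 0.0899, 0.254]
tool_rot: [0.0, 0.996, -0.084, -0.002]
contact_force: [0.5, 0.2, 0.7]
gripper_width: 0.999
grasp_force: 0.0
time: 15.8
tool_pos: [0.5583, 0.1333, 0.2537]
tool_rot: [-0.0, 0.979, 0.206, -0.002]
contact_force: [-0.3, -0.7, -0.3]
gripper_width: 1.003
grasp_force: 0.0
time: 16.3
tool_pos: [0.5584, 0.1331, 0.2537]
tool_rot: [-0.001, 0.843, 0.537, -0.002]
contact_force: [-0.2, 0.4, -0.7]
gripper_width: 1.001
grasp_force: 0.0
time: 16.5
tool_pos: [0.5587, 0.1331, 0.2547]
tool_rot: [-0.001, 0.846, 0.534, -0.001]
contact_force: [0.1, -0.2, -0.2]
gripper_width: 1.003
grasp_force: 0.0
shift-first x 0.01 y 0.12 z 7.87 turn 0.000
turn-first x 0.01 y 0.12 z 7.87 turn 0.000
psi 64.5 q6 31.5 t 16.5
```

```bash
python3 -m crank '[{"x":0,"y":0.1,"z":3,"turn":0},{"x":0,"y":0,"z":3,"turn":0},{"x":0,"y":0,"z":1.8,"turn":0},{"x":0,"y":0,"z":0,"turn":0},{"x":0,"y":0,"z":0,"turn":0}]'
python3 -m crank '[{"x":0,"y":0,"z":0,"turn":0},{"x":0,"y":0,"z":0,"turn":0},{"x":0,"y":0,"z":0,"turn":0},{"x":0,"y":0,"z":0,"turn":0},{"x":0,"y":0,"z":0,"turn":0}]' 0
python3 -m crank '[{"x":0,"y":0,"z":0,"turn":0},{"x":0,"y":0,"z":0,"turn":0}]'
python3 -c "
from h import *
rel(.5599,.1327,.176,64.5);print(manip.state()['ft_torque'])"
```

```text
time: 17.0
tool_pos: [0.5601, 0.1327, 0.1782]
tool_rot: [-0.0, 0.845, 0.534, -0.0]
contact_force: [-0.1, -0.0, 0.1]
gripper_width: 0.996
grasp_force: 0.0
time: 17.5
tool_pos: [0.5616, 0.1323, 0.1791]
tool_rot: [0.002, 0.845, 0.535, 0.002]
contact_force: [-0.6, -0.6, 0.8]
gripper_width: 0.176
grasp_force: 61.5
time: 17.7
tool_pos: [0.5616, 0.1323, 0.1791]
tool_rot: [0.001, 0.845, 0.535, 0.001]
contact_force: [4.8, -1.5, 0.3]
gripper_width: 0.177
grasp_force: 61.3
shift-first x -0.03 y -0.17 z 0.31 turn 0.003
turn-first x -0.03 y -0.17 z 0.31 turn 0.003
psi 64.6 q6 31.3 t 17.7
[-0.17506847 -0.44943139  0.02587681]
```

```bash
python3 -m crank '[{"x":0,"y":0,"z":0,"turn":0.145},{"x":0,"y":0,"z":0,"turn":0.145},{"x":0,"y":0,"z":0,"turn":0.145},{"x":0,"y":0,"z":0,"turn":0.145},{"x":0,"y":0,"z":0,"turn":0.145}]'
python3 -m crank '[{"x":0,"y":0,"z":0,"turn":0.145},{"x":0,"y":0,"z":0,"turn":0.145},{"x":0,"y":0,"z":0,"turn":0.145},{"x":0,"y":0,"z":0,"turn":0.145},{"x":0,"y":0,"z":0,"turn":0}]'
python3 -m crank '[{"x":0,"y":0,"z":0,"turn":0}]'
python3 -c "
from h import *
rel(.5599,.1327,.176,64.5);print(manip.state()['ft_torque'])"
python3 -m crank '[{"x":0,"y":0,"z":0,"turn":0},{"x":0,"y":0,"z":0,"turn":0},{"x":0,"y":0,"z":0,"turn":0},{"x":0,"y":0,"z":0,"turn":0},{"x":0,"y":0,"z":-2,"turn":0}]' 100
python3 -m crank '[{"x":0,"y":0,"z":-3,"turn":0},{"x":0,"y":0,"z":-3,"turn":0},{"x":0,"y":0,"z":0,"turn":0},{"x":0,"y":0,"z":0,"turn":0}]'
python3 - <<'E'
from h import *
p,d=manip.grab_frame("side");cv2.imwrite("pics/s2.png",cv2.resize(p[130:250,140:300,::-1],(800,600),interpolation=cv2.INTER_CUBIC))
rel(.5438,-.1355,.25,-9.6)
E
```

```text
time: 18.2
tool_pos: [0.5605, 0.1335, 0.1791]
tool_rot: [-0.001, 0.98, 0.198, 0.001]
contact_force: [-0.7, 2.0, 2.0]
gripper_width: 0.175
grasp_force: 61.6
time: 18.7
tool_pos: [0.5603, 0.1349, 0.1791]
tool_rot: [-0.002, 0.996, -0.089, 0.0]
contact_force: [-0.6, 7.1, 2.2]
gripper_width: 0.176
grasp_force: 61.6
time: 18.8
tool_pos: [0.5604, 0.1349, 0.1791]
tool_rot: [-0.002, 0.996, -0.088, 0.0]
contact_force: [-0.7, 6.9, 1.3]
gripper_width: 0.18
grasp_force: 61.6
shift-first x -0.01 y 0.22 z 0.31 turn -1.302
turn-first x -0.21 y 0.05 z 0.31 turn -1.302
psi -10.1 q6 106.0 t 18.8
[ 0.91343265  0.07208538 -0.10063282]
time: 19.3
tool_pos: [0.5582, 0.1323, 0.195]
tool_rot: [0.001, 0.996, -0.088, -0.003]
contact_force: [0.7, -0.3, 1.0]
gripper_width: 0.994
grasp_force: 0.0
time: 19.7
tool_pos: [0.5607, 0.1327, 0.2591]
tool_rot: [-0.0, 0.996, -0.088, 0.001]
contact_force: [-0.3, 0.2, -0.6]
gripper_width: 1.0
grasp_force: 0.0
shift-first x 3.12 y 26.68 z 0.75 turn -0.009
turn-first x 2.88 y 26.71 z 0.75 turn -0.009
psi -10.1 q6 106.0 t 19.75
```

View pics/s2.png

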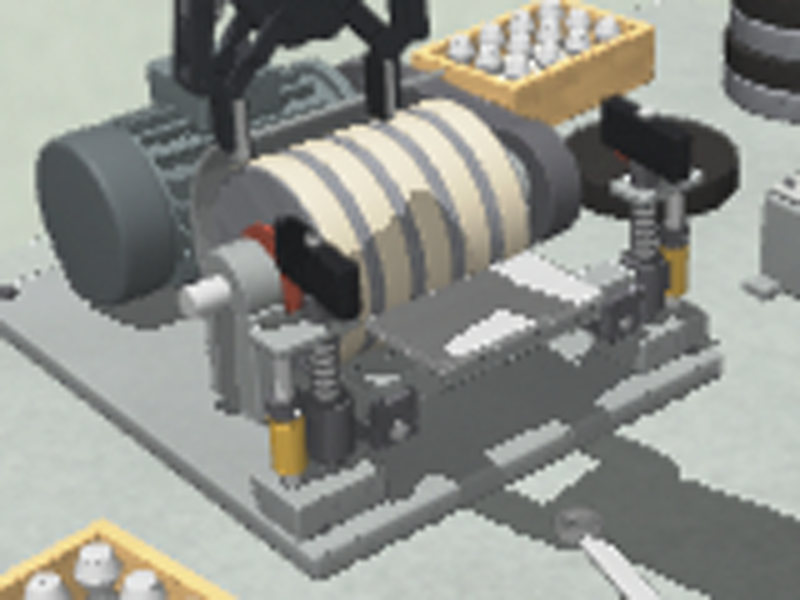

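Both knobs have turned alike, with the brass bushes at (287,445) and (677,270) just under their collars. Back to the right knob.

```bash
python3 -m crank '[{"x":0.52,"y":4.45,"z":0,"turn":0},{"x":0.52,"y":4.45,"z":0,"turn":0},{"x":0.52,"y":4.45,"z":0,"turn":0},{"x":0.52,"y":4.45,"z":0,"turn":0},{"x":0.52,"y":4.45,"z":0,"turn":0}]'
python3 -m crank '[{"x":0.52,"y":4.45,"z":0,"turn":0},{"x":0,"y":0,"z":0,"turn":0},{"x":0,"y":0,"z":3,"turn":0},{"x":0,"y":0,"z":0,"turn":0},{"x":0,"y":0,"z":0,"turn":0}]'
python3 -c "
from h import *
rel(.5438,-.1358,.178,-9.6)"
```

```text
time: 20.25
tool_pos: [0.5455, -0.0923, 0.256]
tool_rot: [-0.0, 0.996, -0.088, -0.002]
contact_force: [1.5, -0.0, 0.3]
gripper_width: 1.001
grasp_force: 0.0
time: 20.75
tool_pos: [0.5432, -0.1346, 0.2264]
tool_rot: [-0.001, 0.996, -0.088, -0.002]
contact_force: [0.0, 0.5, 0.7]
gripper_width: 0.999
grasp_force: 0.0
shift-first x 0.08 y 0.11 z 4.84 turn -0.008
turn-first x 0.08 y 0.11 z 4.84 turn -0.008
psi -10.1 q6 78.5 t 20.75
```

```bash
python3 -m crank '[{"x":0,"y":0.1,"z":3,"turn":0},{"x":0,"y":0,"z":1.8,"turn":0},{"x":0,"y":0,"z":0,"turn":0},{"x":0,"y":0,"z":0,"turn":0}]'
python3 -m crank '[{"x":0,"y":0,"z":0,"turn":0},{"x":0,"y":0,"z":0,"turn":0},{"x":0,"y":0,"z":0,"turn":0},{"x":0,"y":0,"z":0,"turn":0},{"x":0,"y":0,"z":0,"turn":0}]' 0
python3 -m crank '[{"x":0,"y":0,"z":0,"turn":0},{"x":0,"y":0,"z":0,"turn":0}]'
python3 -m crank '[{"x":0,"y":0,"z":0,"turn":0.145},{"x":0,"y":0,"z":0,"turn":0.145},{"x":0,"y":0,"z":0,"turn":0.145},{"x":0,"y":0,"z":0,"turn":0.145},{"x":0,"y":0,"z":0,"turn":0.145}]'
python3 -m crank '[{"x":0,"y":0,"z":0,"turn":0.145},{"x":0,"y":0,"z":0,"turn":0},{"x":0,"y":0,"z":0,"turn":0}]'
python3 -c "
from h import *
rel(.5438,-.1358,.178,-9.6);print(manip.state()['ft_torque'])"
```

```text
time: 21.15
tool_pos: [0.5444, -0.1361, 0.1813]
tool_rot: [0.0, 0.996, -0.088, 0.0]
contact_force: [-0.3, 0.2, 0.1]
gripper_width: 1.004
grasp_force: 0.0
time: 21.65
tool_pos: [0.5445, -0.1349, 0.1811]
tool_rot: [-0.002, 0.996, -0.088, 0.0]
contact_force: [-1.2, 2.0, -4.3]
gripper_width: 0.173
grasp_force: 58.8
time: 21.85
tool_pos: [0.5445, -0.1349, 0.181]
tool_rot: [-0.002, 0.996, -0.088, 0.0]
contact_force: [0.8, 6.6, 2.1]
gripper_width: 0.173
grasp_force: 60.3
time: 22.35
tool_pos: [0.5447, -0.1345, 0.181]
tool_rot: [-0.002, 0.899, -0.438, -0.0]
contact_force: [1.1, 7.7, 2.1]
gripper_width: 0.173
grasp_force: 60.3
time: 22.65
tool_pos: [0.5448, -0.1344, 0.1811]
tool_rot: [-0.002, 0.866, -0.499, -0.0]
contact_force: [1.9, 7.6, 2.3]
gripper_width: 0.175
grasp_force: 60.2
shift-first x 0.07 y 0.16 z 0.31 turn -0.878
turn-first x -0.08 y 0.16 z 0.31 turn -0.878
psi -59.9 q6 128.3 t 22.65
[ 0.99381193 -0.11279603 -0.08496041]
```

```bash
q(){ python3 -c "
from h import *
s=manip.state();print('PSI',np.degrees(psi()).round(2),'q6',s['joint_pos'][5].round(3),'T',s['ft_torque'].round(2))"; }
python3 -m crank '[{"x":0,"y":0,"z":0,"turn":0.1},{"x":0,"y":0,"z":0,"turn":0},{"x":0,"y":0,"z":0,"turn":0}]'|grep grasp; q
python3 -m crank '[{"x":0,"y":0,"z":0,"turn":0.1},{"x":0,"y":0,"z":0,"turn":0},{"x":0,"y":0,"z":0,"turn":0}]'|grep grasp; q
python3 -m crank '[{"x":0,"y":0,"z":0,"turn":0.06},{"x":0,"y":0,"z":0,"turn":0},{"x":0,"y":0,"z":0,"turn":0}]'|grep grasp; q
```

```text
grasp_force: 60.2
PSI -65.64 q6 2.339 T [ 1.01 -0.17 -0.07]
grasp_force: 60.2
PSI -71.36 q6 2.439 T [ 0.95 -0.2  -0.13]
grasp_force: 60.3
PSI -74.72 q6 2.497 T [ 0.96 -0.24  0.39]
```

```bash
q(){ python3 -c "
from h import *
s=manip.state();print('PSI',np.degrees(psi()).round(2),'q6',s['joint_pos'][5].round(3),'T',s['ft_torque'].round(2))"; }
python3 -m crank '[{"x":0,"y":0,"z":0,"turn":0.04},{"x":0,"y":0,"z":0,"turn":0},{"x":0,"y":0,"z":0,"turn":0}]'|grep grasp; q
python3 -m crank '[{"x":0,"y":0,"z":0,"turn":0.04},{"x":0,"y":0,"z":0,"turn":0},{"x":0,"y":0,"z":0,"turn":0}]'|grep grasp; q
```

```text
grasp_force: 72.1
PSI -76.78 q6 2.534 T [ 1.04 -0.29  1.7 ]
grasp_force: 92.6
PSI -79.22 q6 2.576 T [ 0.54 -0.54  0.99]
```

Right jack is at its stop (torque rose to 1.7 N m, then slipped). Now I release, move to the left knob and flip half a turn.

```bash
python3 -m crank '[{"x":0,"y":0,"z":0,"turn":0},{"x":0,"y":0,"z":0,"turn":0},{"x":0,"y":0,"z":0,"turn":0},{"x":0,"y":0,"z":0,"turn":0},{"x":0,"y":0,"z":-2,"turn":0}]' 100
python3 -m crank '[{"x":0,"y":0,"z":-3,"turn":0},{"x":0,"y":0,"z":-3,"turn":-0.14},{"x":0,"y":0,"z":0,"turn":-0.14},{"x":0,"y":0,"z":0,"turn":-0.14},{"x":0,"y":0,"z":0,"turn":-0.14}]'
python3 -m crank '[{"x":0,"y":0,"z":0,"turn":-0.145},{"x":0,"y":0,"z":0,"turn":-0.145},{"x":0,"y":0,"z":0,"turn":-0.145},{"x":0,"y":0,"z":0,"turn":-0.145},{"x":0,"y":0,"z":0,"turn":-0.145}]'
python3 -m crank '[{"x":0,"y":0,"z":0,"turn":-0.145},{"x":0,"y":0,"z":0,"turn":-0.145},{"x":0,"y":0,"z":0,"turn":-0.145},{"x":0,"y":0,"z":0,"turn":-0.145},{"x":0,"y":0,"z":0,"turn":-0.145}]'
python3 -m crank '[{"x":0,"y":0,"z":0,"turn":-0.145},{"x":0,"y":0,"z":0,"turn":-0.145},{"x":0,"y":0,"z":0,"turn":-0.145},{"x":0,"y":0,"z":0,"turn":-0.145},{"x":0,"y":0,"z":0,"turn":-0.145}]'
python3 -m crank '[{"x":0,"y":0,"z":0,"turn":-0.145},{"x":0,"y":0,"z":0,"turn":-0.145},{"x":0,"y":0,"z":0,"turn":-0.145},{"x":0,"y":0,"z":0,"turn":-0.145},{"x":0,"y":0,"z":0,"turn":-0.145}]'
python3 -m crank '[{"x":0,"y":0,"z":0,"turn":-0.145},{"x":0,"y":0,"z":0,"turn":-0.145},{"x":0,"y":0,"z":0,"turn":-0.145},{"x":0,"y":0,"z":0,"turn":0},{"x":0,"y":0,"z":0,"turn":0}]' | head -3
python3 -c "
from h import *
rel(.5601,.133,.255,170.1)"
```

```text
time: 24.65
tool_pos: [0.5419, -0.1361, 0.197]
tool_rot: [0.001, 0.769, -0.639, -0.003]
contact_force: [-0.7, -0.3, 0.5]
gripper_width: 0.991
grasp_force: 0.0
time: 25.15
tool_pos: [0.544, -0.1368, 0.2607]
tool_rot: [0.0, 0.917, -0.399, 0.0]
contact_force: [0.1, 1.1, -0.6]
gripper_width: 0.993
grasp_force: 0.0
time: 25.65
tool_pos: [0.5438, -0.1368, 0.2602]
tool_rot: [0.0, 0.999, -0.048, -0.0]
contact_force: [0.1, 0.6, -0.3]
gripper_width: 1.002
grasp_force: 0.0
time: 26.15
tool_pos: [0.5438, -0.1368, 0.2602]
tool_rot: [-0.0, 0.951, 0.309, -0.0]
contact_force: [0.2, 0.1, 0.2]
gripper_width: 0.997
grasp_force: 0.0
time: 26.65
tool_pos: [0.5438, -0.1368, 0.2602]
tool_rot: [-0.0, 0.779, 0.627, -0.0]
contact_force: [-0.8, 0.0, 0.3]
gripper_width: 0.998
grasp_force: 0.0
time: 27.15
tool_pos: [0.5438, -0.1367, 0.2602]
tool_rot: [-0.0, 0.506, 0.862, -0.0]
contact_force: [-1.2, 0.1, 0.3]
gripper_width: 0.998
grasp_force: 0.0
time: 27.65
tool_pos: [0.5439, -0.1367, 0.2603]
tool_rot: [-0.0, 0.313, 0.95, -0.0]
shift-first x 14.72 y 22.65 z 0.53 turn -0.463
turn-first x 3.04 y 26.84 z 0.53 turn -0.463
psi 143.6 q6 -75.3 t 27.65
```

```bash
python3 -m crank '[{"x":2.45,"y":3.775,"z":0,"turn":0},{"x":2.45,"y":3.775,"z":0,"turn":0},{"x":2.45,"y":3.775,"z":0,"turn":0},{"x":2.45,"y":3.775,"z":0,"turn":0},{"x":2.45,"y":3.775,"z":0,"turn":0}]' |head -2
python3 -m crank '[{"x":2.45,"y":3.775,"z":0,"turn":0},{"x":0,"y":0,"z":0,"turn":-0.12},{"x":0,"y":0,"z":0,"turn":-0.12},{"x":0,"y":0,"z":0,"turn":-0.12},{"x":0,"y":0,"z":0,"turn":-0.103}]' |head -2
python3 -m crank '[{"x":0,"y":0,"z":3,"turn":0},{"x":0,"y":0,"z":0,"turn":0},{"x":0,"y":0,"z":0,"turn":0}]'|head -2
python3 -c "
from h import *
rel(.5601,.133,.178,170.1)"
```

```text
time: 28.15
tool_pos: [0.5567, 0.0897, 0.2605]
time: 28.65
tool_pos: [0.5593, 0.1333, 0.2602]
time: 28.95
tool_pos: [0.5588, 0.1329, 0.2296]
shift-first x -0.12 y 0.03 z 5.16 turn 0.002
turn-first x -0.12 y 0.03 z 5.16 turn 0.002
psi 170.2 q6 -74.2 t 28.95
```

```bash
q(){ python3 -c "
from h import *
s=manip.state();print('PSI',np.degrees(psi()).round(2),'q6',s['joint_pos'][5].round(3),'T',s['ft_torque'].round(2),s['contact_force'].round(1))"; }
python3 -m crank '[{"x":-0.1,"y":0,"z":3,"turn":0},{"x":0,"y":0,"z":2.1,"turn":0},{"x":0,"y":0,"z":0,"turn":0},{"x":0,"y":0,"z":0,"turn":0}]'|head -2
python3 -m crank '[{"x":0,"y":0,"z":0,"turn":0},{"x":0,"y":0,"z":0,"turn":0},{"x":0,"y":0,"z":0,"turn":0},{"x":0,"y":0,"z":0,"turn":0},{"x":0,"y":0,"z":0,"turn":0}]' 0 >/dev/null
python3 -m crank '[{"x":0,"y":0,"z":0,"turn":0},{"x":0,"y":0,"z":0,"turn":0}]'; q
python3 -m crank '[{"x":0,"y":0,"z":0,"turn":0.14},{"x":0,"y":0,"z":0,"turn":0.14},{"x":0,"y":0,"z":0,"turn":0.14},{"x":0,"y":0,"z":0,"turn":0.14},{"x":0,"y":0,"z":0,"turn":0.14}]'|grep grasp
python3 -m crank '[{"x":0,"y":0,"z":0,"turn":0.1},{"x":0,"y":0,"z":0,"turn":0},{"x":0,"y":0,"z":0,"turn":0}]'|grep grasp; q
python3 -m crank '[{"x":0,"y":0,"z":0,"turn":0.1},{"x":0,"y":0,"z":0,"turn":0},{"x":0,"y":0,"z":0,"turn":0}]'|grep grasp; q
```

```text
time: 29.35
tool_pos: [0.5609, 0.1329, 0.1806]
time: 30.05
tool_pos: [0.5608, 0.1347, 0.1801]
tool_rot: [0.001, 0.085, 0.996, 0.002]
contact_force: [1.9, 6.2, 0.7]
gripper_width: 0.177
grasp_force: 59.8
PSI 170.29 q6 -1.297 T [ 0.66 -0.07 -0.07] [1.9 6.2 0.7]
grasp_force: 59.4
grasp_force: 59.5
PSI 124.48 q6 -0.497 T [ 1.25 -0.45 -0.06] [ 5.2 11.4 -1.3]
grasp_force: 59.4
PSI 118.75 q6 -0.397 T [ 1.39 -0.61 -0.09] [ 5.5 10.9 -1.1]
```

```bash
q(){ python3 -c "
from h import *
s=manip.state();print('PSI',np.degrees(psi()).round(2),'q6',s['joint_pos'][5].round(3),'T',s['ft_torque'].round(2),s['contact_force'].round(1))"; }
python3 -m crank '[{"x":0,"y":0,"z":0,"turn":0.08},{"x":0,"y":0,"z":0,"turn":0},{"x":0,"y":0,"z":0,"turn":0}]'|grep grasp; q
python3 -m crank '[{"x":0,"y":0,"z":0,"turn":0.06},{"x":0,"y":0,"z":0,"turn":0},{"x":0,"y":0,"z":0,"turn":0}]'|grep grasp; q
python3 -m crank '[{"x":0,"y":0,"z":0,"turn":0.06},{"x":0,"y":0,"z":0,"turn":0},{"x":0,"y":0,"z":0,"turn":0}]'|grep grasp; q
```

```text
grasp_force: 59.4
PSI 114.17 q6 -0.317 T [ 1.37 -0.58 -0.11] [ 6.4 12.3 -1.2]
grasp_force: 59.3
PSI 110.73 q6 -0.257 T [ 1.4  -0.7  -0.05] [ 6.9 11.6 -2.3]
grasp_force: 59.3
PSI 107.3 q6 -0.197 T [ 1.37 -0.68 -0.03] [ 7.9 12.  -1.9]
```

```bash
q(){ python3 -c "
from h import *
s=manip.state();print('PSI',np.degrees(psi()).round(2),'q6',s['joint_pos'][5].round(3),'T',s['ft_torque'].round(2),s['contact_force'].round(1))"; }
python3 -m crank '[{"x":0,"y":0,"z":0,"turn":0.06},{"x":0,"y":0,"z":0,"turn":0},{"x":0,"y":0,"z":0,"turn":0}]'|grep grasp; q
python3 -m crank '[{"x":0,"y":0,"z":0,"turn":0.05},{"x":0,"y":0,"z":0,"turn":0},{"x":0,"y":0,"z":0,"turn":0}]'|grep grasp; q
python3 -m crank '[{"x":0,"y":0,"z":0,"turn":0.04},{"x":0,"y":0,"z":0,"turn":0},{"x":0,"y":0,"z":0,"turn":0}]'|grep grasp; q
```

```text
grasp_force: 64.7
PSI 104.12 q6 -0.141 T [ 1.49 -0.88  1.47] [ 7.6 10.9 -2.6]
grasp_force: 89.9
PSI 101.32 q6 -0.092 T [ 1.85 -0.73  1.82] [ 6.8 10.8 -2.8]
grasp_force: 113.6
PSI 99.22 q6 -0.055 T [ 1.78 -0.75  2.86] [ 6.4 10.9 -1.2]
```

```bash
python3 -m crank '[{"x":0,"y":0,"z":0,"turn":0},{"x":0,"y":0,"z":0,"turn":0},{"x":0,"y":0,"z":0,"turn":0},{"x":0,"y":0,"z":0,"turn":0},{"x":0,"y":0,"z":-2,"turn":0}]' 100 >/dev/null
python3 -m crank '[{"x":0,"y":0,"z":-4,"turn":0},{"x":0,"y":0,"z":-4,"turn":0},{"x":0,"y":0,"z":-4,"turn":0},{"x":0,"y":-4,"z":0,"turn":0},{"x":0,"y":-4,"z":0,"turn":0}]'
python3 -m crank '[{"x":4,"y":-2,"z":0,"turn":0},{"x":4,"y":-2,"z":0,"turn":0},{"x":4,"y":0,"z":0,"turn":0},{"x":4,"y":0,"z":0,"turn":0},{"x":0,"y":0,"z":0,"turn":0}]'
python3 - <<'E'
from h import *
p,d=manip.grab_frame("top");a=cv2.resize(p[145:265,130:390,::-1],(780,360),interpolation=cv2.INTER_CUBIC)
p,d=manip.grab_frame("side");b=cv2.resize(p[130:230,140:360,::-1],(520,236),interpolation=cv2.INTER_CUBIC)
o=np.zeros((596,780,3),np.uint8);o[:360]=a;o[360:,:520]=b;cv2.imwrite("pics/end.png",o)
E
```

```text
time: 33.95
tool_pos: [0.4815, 0.1204, 0.3213]
tool_rot: [0.001, 0.652, 0.758, 0.001]
contact_force: [-0.8, 0.3, -0.1]
gripper_width: 1.004
grasp_force: 0.0
time: 34.45
tool_pos: [0.4164, 0.276, 0.3192]
tool_rot: [-0.001, 0.65, 0.76, 0.0]
contact_force: [0.5, -0.4, -0.2]
gripper_width: 0.998
grasp_force: 0.0
```

View pics/end.png

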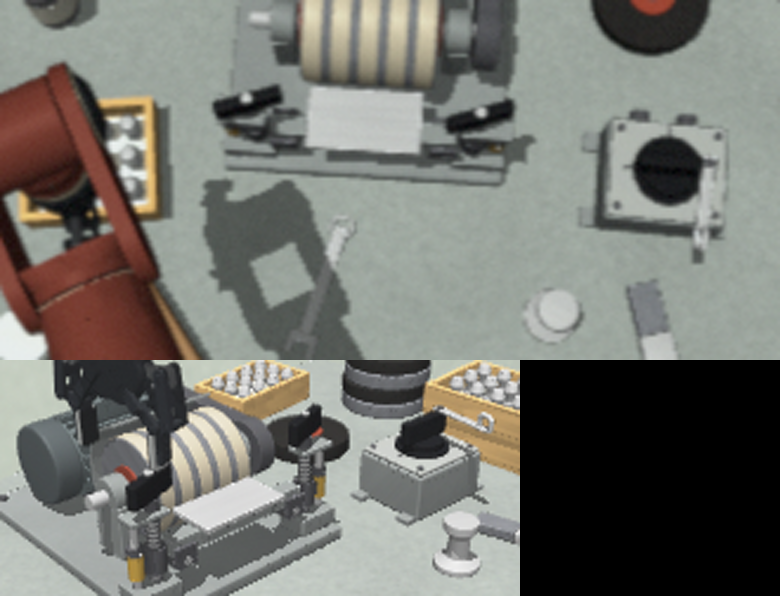

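Both knobs now stand parallel at (248,102) and (480,115). The isolator lies across its box, the hasp points out at (703,210), and the other things on the bench look undisturbed. Handing in.

```bash
python3 -c "
from plant import manip
print(manip.job_done())"
```

```text
the job is handed in; nothing more can be done
None
```

The isolator is off with the hasp swung fully out, both jacks are wound up hard against their stop collars, and the job was handed in at about 35 s; the hand-in returned no verdict.

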